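# Heft the sugar tins and hold up the full one

## Task

The sugar jar wants refilling and only one of the three identical closed sugar tins is full, so heft them to find the heaviest. Stand the two lighter tins upright on the yellow tray for topping up, set down and not dropped, and finish while still holding the full tin: upright in the gripper, still, its underside 10 cm or more above the worktop and resting on nothing. Keep all the tins upright throughout and leave the jar, mug and spoon rest where they are.

Things in the scene. Friction and masses are not known exactly. Their poses are not given: they have to be found in the camera images.
- tin_a_mid (a point): Centre (on the axis, 45 mm above the underside; z = axis, up) of one of three identical-looking closed round sugar tins, pale blue, navy lid that stays on; 66 mm diameter, 90 mm tall, loose on the worktop, centres 95 mm or more apart. Hidden weight 0.09 to 0.39 kg; the full tin weighs at least 0.11 kg more than either other. Names say nothing of it. Grip the upper half: the lid must clear the gripper's body.
- tin_b_mid (a point): Centre (on the axis, 45 mm above the underside; z = axis, up) of one of three identical-looking closed round sugar tins, pale blue, navy lid that stays on; 66 mm diameter, 90 mm tall, loose on the worktop, centres 95 mm or more apart. Hidden weight 0.09 to 0.39 kg; the full tin weighs at least 0.11 kg more than either other. Names say nothing of it. Grip the upper half: the lid must clear the gripper's body.
- tin_c_mid (a point): Centre (on the axis, 45 mm above the underside; z = axis, up) of one of three identical-looking closed round sugar tins, pale blue, navy lid that stays on; 66 mm diameter, 90 mm tall, loose on the worktop, centres 95 mm or more apart. Hidden weight 0.09 to 0.39 kg; the full tin weighs at least 0.11 kg more than either other. Names say nothing of it. Grip the upper half: the lid must clear the gripper's body.
- tray: Yellow melamine tray loose on the worktop (0.6 kg), outside 220 mm (its x) by 320 mm (its y), small carrying loops at the short ends (to y = +-178 mm). Flat floor 208 x 308 mm, 5 mm above the worktop; rim 6 mm thick, top 18 mm above the worktop. Origin at the centre of its underside, z up. Room for three tins in a row along y (e.g. at -95, 0, 95 mm).
- jar: Bystander: empty glass sugar jar with a wire clip latch and hinged glass lid, shut; 96 mm diameter, 150 mm tall. Origin at the centre of its underside.
- mug: Bystander: green enamel mug, 84 mm diameter, 85 mm tall, handle towards its +y. Origin at the centre of its underside.
- spoon_rest: Bystander: bamboo spoon rest 95 mm (its x) by 200 mm (its y), 15 mm high, a wooden spoon lying in it whose handle sticks out to y = -175 mm, 22 mm high. Origin at the centre of its underside.
Not all that is in view belongs to the job. Leave any brown or pink look-alike of the part that bears tin_a_mid alone.

How it is judged:
On the way, in this order (a step that is already met when the one before it is completed fails the run):
1. one of the two lighter tins has been stood upright on the tray and let go (((z of tin_a_mid in the frame of tray between 0.044 and 0.056 m and angle between tin_a_mid's own z axis and vertical below 0.1 rad and linear speed of tin_a below 0.03 m/s and contact force between tin_a and the fingers below 0.1 N and contact force between tin_a and tray between 0.5 and 2.85 N) or (z of tin_b_mid in the frame of tray between 0.044 and 0.056 m and angle between tin_b_mid's own z axis and vertical below 0.1 rad and linear speed of tin_b below 0.03 m/s and contact force between tin_b and the fingers below 0.1 N and contact force between tin_b and tray between 0.5 and 2.85 N) or (z of tin_c_mid in the frame of tray between 0.044 and 0.056 m and angle between tin_c_mid's own z axis and vertical below 0.1 rad and linear speed of tin_c below 0.03 m/s and contact force between tin_c and the fingers below 0.1 N and contact force between tin_c and tray between 0.5 and 2.85 N))), for 0.2 s.
2. both of the lighter tins stand upright on the tray, let go (((z of tin_b_mid in the frame of tray between 0.044 and 0.056 m and angle between each of tin_b_mid, tin_c_mid's own z axis and vertical below 0.1 rad and linear speed of each of tin_b, tin_c below 0.03 m/s and contact force between each of tin_b, tin_c and the fingers below 0.1 N and contact force between tin_b and tray between 0.5 and 2.85 N and z of tin_c_mid in the frame of tray between 0.044 and 0.056 m and contact force between tin_c and tray between 0.5 and 2.85 N) or (z of tin_a_mid in the frame of tray between 0.044 and 0.056 m and angle between each of tin_a_mid, tin_c_mid's own z axis and vertical below 0.1 rad and linear speed of each of tin_a, tin_c below 0.03 m/s and contact force between each of tin_a, tin_c and the fingers below 0.1 N and contact force between tin_a and tray between 0.5 and 2.85 N and z of tin_c_mid in the frame of tray between 0.044 and 0.056 m and contact force between tin_c and tray between 0.5 and 2.85 N) or (z of tin_a_mid in the frame of tray between 0.044 and 0.056 m and angle between each of tin_a_mid, tin_b_mid's own z axis and vertical below 0.1 rad and linear speed of each of tin_a, tin_b below 0.03 m/s and contact force between each of tin_a, tin_b and the fingers below 0.1 N and contact force between tin_a and tray between 0.5 and 2.85 N and z of tin_b_mid in the frame of tray between 0.044 and 0.056 m and contact force between tin_b and tray between 0.5 and 2.85 N))), for 0.2 s.
At the end, for the whole second after the job is handed in: Heaviest tin gripped, still, within 14 degrees of upright, underside at least 90 mm above the worktop, borne by the fingers alone. Both lighter tins upright (6 degrees) and at rest on the tray's floor, not touched. Tray flat; bystanders upright and within 30 mm of their start (((height (world z) of tin_a_mid above 0.135 m and angle between tin_a_mid's own z axis and vertical below 0.25 rad and contact force between tin_a and the fingers above 1 N and linear speed of tin_a below 0.05 m/s and contact force between tin_a and tin_b below 0.1 N and contact force between tin_a and tin_c below 0.1 N and contact force between tin_a and jar below 0.1 N and contact force between tin_a and mug below 0.1 N and z of tin_b_mid in the frame of tray between 0.044 and 0.056 m and angle between each of tin_b_mid, tin_c_mid's own z axis and vertical below 0.1 rad and linear speed of each of tin_b, tin_c below 0.03 m/s and contact force between each of tin_b, tin_c and the fingers below 0.1 N and contact force between tin_b and tray between 0.5 and 2.85 N and z of tin_c_mid in the frame of tray between 0.044 and 0.056 m and contact force between tin_c and tray between 0.5 and 2.85 N) or (height (world z) of tin_b_mid above 0.135 m and angle between tin_b_mid's own z axis and vertical below 0.25 rad and contact force between tin_b and the fingers above 1 N and linear speed of tin_b below 0.05 m/s and contact force between tin_b and tin_a below 0.1 N and contact force between tin_b and tin_c below 0.1 N and contact force between tin_b and jar below 0.1 N and contact force between tin_b and mug below 0.1 N and z of tin_a_mid in the frame of tray between 0.044 and 0.056 m and angle between each of tin_a_mid, tin_c_mid's own z axis and vertical below 0.1 rad and linear speed of each of tin_a, tin_c below 0.03 m/s and contact force between each of tin_a, tin_c and the fingers below 0.1 N and contact force between tin_a and tray between 0.5 and 2.85 N and z of tin_c_mid in the frame of tray between 0.044 and 0.056 m and contact force between tin_c and tray between 0.5 and 2.85 N) or (height (world z) of tin_c_mid above 0.135 m and angle between tin_c_mid's own z axis and vertical below 0.25 rad and contact force between tin_c and the fingers above 1 N and linear speed of tin_c below 0.05 m/s and contact force between tin_c and tin_a below 0.1 N and contact force between tin_c and tin_b below 0.1 N and contact force between tin_c and jar below 0.1 N and contact force between tin_c and mug below 0.1 N and z of tin_a_mid in the frame of tray between 0.044 and 0.056 m and angle between each of tin_a_mid, tin_b_mid's own z axis and vertical below 0.1 rad and linear speed of each of tin_a, tin_b below 0.03 m/s and contact force between each of tin_a, tin_b and the fingers below 0.1 N and contact force between tin_a and tray between 0.5 and 2.85 N and z of tin_b_mid in the frame of tray between 0.044 and 0.056 m and contact force between tin_b and tray between 0.5 and 2.85 N)) and angle between tray's own z axis and vertical below 0.05 rad and distance of each of jar, mug, spoon_rest from where it was at the start of the episode below 0.03 m and angle between each of jar, mug, spoon_rest's own z axis and vertical below 0.2 rad); the arm keeps its last pose, push and grip.
It fails at once if a tin is dropped (it moves faster than 0.6 m/s while the fingers do not touch it) ((contact force between tin_a and the fingers below 0.1 N and linear speed of tin_a above 0.6 m/s) or (contact force between tin_b and the fingers below 0.1 N and linear speed of tin_b above 0.6 m/s) or (contact force between tin_c and the fingers below 0.1 N and linear speed of tin_c above 0.6 m/s)).
It fails at once if a tin is tipped by more than 35 degrees (angle between any of tin_a_mid, tin_b_mid, tin_c_mid's own z axis and vertical above 0.61 rad).
It fails at once if the jar, mug or spoon rest is moved by more than 30 mm or tipped (distance of any of jar, mug, spoon_rest from where it was at the start of the episode above 0.03 m or angle between any of jar, mug, spoon_rest's own z axis and vertical above 0.2 rad).
It also fails if it takes over 72 s, if anything falls off the work surface, if the arm or the gripper's body presses on something with over 40 N, if the wrist force passes 120 N, or if a joint passes its speed limit or range.

## Robot

A 6-joint arm with a two-finger parallel gripper is mounted at the origin on the work surface. World frame = base frame: x ahead of the robot, y to its left, z up, the work surface at z = 0. Lengths are in m, angles in rad, forces in N, time in s.
With the tool pointing down it reaches from about 0.4 to 0.925 m from the base axis. Payload 3.4 kg.
Tool frame: the origin (TCP) lies midway between the tips of the shut fingers; the grasp point (between the pads) lies 19 mm behind it (grasp_offset is the distance from the TCP to the grasp point, in m); x points along the fingers, y is the direction in which the jaws open and shut, and the axes are right-handed (so a half turn about x gives the same grasp; the last joint's range is limited). The gripper opens to 85 mm and grips with 20 to 120 N. Pads are 22 mm wide; open, the fingers measure 114 mm over their backs; the gripper's body (76 mm by 85 mm) begins 54 mm behind the grasp point. The pads swing forward as they close: fully open they stand 13 mm farther back than shut.
Start: joints at [1.054, 0.307, 1.506, -0, 1.328, -0.073], TCP at [0.247, 0.519, 0.231] pointing down, gripper open.
Joint ranges: [-3.12, 3.12], [-1.05, 2.28], [0.14, 2.33], [-1.42, 4.57], [0.1, 2.73], [-2.68, 2.68]. Speed limits (rad/s): [2.57, 2.57, 3.14, 3.14, 3.14, 3.14].

## Interface

Orientations are given as a unit quaternion [w, x, y, z].
In Python, from rig import get_obs, grab_frame, calibration, hand_in, grasp_offset gives the robot as it stands.
- The arm moves only by the tool jog_arm, never from a script. Its argument "steps" is one flat list of numbers, 7 for each row, row after row: the turn, a rotation vector about the world's x, y, z in rad, then the shift along the world's x, y, z in m, then the closure, from 0 (fully open) to 1 (shut). In form: [rx, ry, rz, tx, ty, tz, grip, rx, ry, rz, tx, ty, tz, grip, ...]. A call has 1 to 12 rows; each row is the pose to reach, as a shift and turn from the pose commanded when the call began; what a row does not reach only later rows make up. A row lasts 1/12 s, in which the tool goes at most 41.7 mm and 7.16 degrees, less where a joint would pass 70% of its speed; a pose out of reach is approached as far as the arm can. A call with a gripper value outside its range is refused whole. The fingers move at their own pace and stop on an object; "squeeze" is the grip in N (left out, the last holds). Time passes only in rows, so rows that repeat a pose let the fingers close. It gives the time, the measured TCP pose, the force and the opening at its end, in the units of the state.
- get_obs(): the state, without advancing time (a new reading comes with each control period).
- grab_frame(name): name is "scene" or "top"; returns the picture (420x560x3 uint8, red, green, blue); there is no depth.
- calibration(name): a dict with "K" (3x3 intrinsics, pixels), "k1" (the pictures are not rectified: a ray, as slopes to the right and down, at radius r is drawn at 1 + k1 r^2 times it, then the intrinsics apply), "rvec" (rotation vector, rad) and "tvec" (3), from world to camera coordinates, as OpenCV has them. Camera axes: x right, y down, z forward; pixel columns grow to the right and rows downward; lengths in m; the calibration is good to about 2 mm. A picture is of the moment at which its call begins. calibration takes no time and is no camera call.
- hand_in(): hands the job in, once; it reports no verdict.
The state is a dict: "time": time; "joints": joint angles; "joint_vel": joint speeds; "tau": joint torques, N m; "ee_pos": TCP position; "eef_rot": TCP orientation; "ft_force": force on the tool from outside, world axes, zero at the start; "moment": the same for the moment, N m; "grip_width": finger opening in m.
Only numpy, scipy, OpenCV 4.12 (cv2) and the standard library are available. Lean on these libraries where they do the work, as an engineer would, in place of code of your own. Each camera call takes 0.05 s, during which the arm holds its last target.

## Working session

There is one attempt and no reset: what is moved stays moved. The work goes in short steps, Python scripts to look and compute and a tool call to move; the robot and the scene stay as the last step left them, time stands still between calls to the robot, and variables do not carry over. Pictures are saved under pics/ and viewed, and the job is handed in when it is done.

Besides the shell and the picture viewer there is one more tool, called as name(argument=value, ...) on one line, values as JSON. jog_arm: Moves the arm, as the interface text tells. Its arguments: {"type":"object","properties":{"steps":{"type":"array","items":{"type":"number"}},"squeeze":{"type":"number"}},"required":["steps"]}

```bash
mkdir -p pics; python3 - <<'E'
from rig import *
import cv2
o=get_obs();print(o)
print(grasp_offset)
for n in("scene","top"):
    cv2.imwrite(f"pics/{n}0.png",cv2.cvtColor(grab_frame(n),cv2.COLOR_RGB2BGR));print(calibration(n))
E
```

```text
{'time': 0.0, 'joints': array([ 1.05350172e+00,  3.07587508e-01,  1.50764818e+00,  8.22213734e-06,
        1.32842542e+00, -7.35353926e-02]), 'joint_vel': array([-0.00224604,  0.00053645, -0.00166383,  0.00025911,  0.00059578,
       -0.00165455]), 'tau': array([-7.86435612e-04, -4.57539797e+01, -2.51913965e+01, -2.58953469e-04,
        1.33559603e-02,  4.66306528e-05]), 'ee_pos': array([0.24656357, 0.51868631, 0.23038226]), 'eef_rot': array([ 0.68955631,  0.15491021,  0.68998753, -0.15630783]), 'ft_force': array([-0.28443404, -0.57971157, -0.1847546 ]), 'moment': array([ 0.013963  , -0.03014025,  0.07958339]), 'grip_width': 0.08585755126359622}
0.0187
{'K': array([[425.41926549,   0.        , 279.00017547],
       [  0.        , 425.41926549, 207.48299148],
       [  0.        ,   0.        ,   1.        ]]), 'k1': -0.042387176480346886, 'rvec': array([ 1.87202588,  1.81062028, -0.59744087]), 'tvec': array([-0.0200185 , -0.46404051,  1.9044425 ])}
{'K': array([[388.8874348 ,   0.        , 282.32285336],
       [  0.        , 388.8874348 , 209.44685647],
       [  0.        ,   0.        ,   1.        ]]), 'k1': -0.021834213729271603, 'rvec': array([ 2.14092247, -2.1932043 ,  0.13994037]), 'tvec': array([0.01897908, 0.62245284, 1.1926147 ])}
```

View pics/scene0.png

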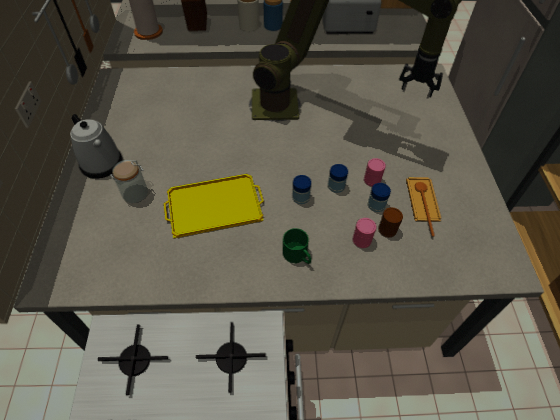

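View pics/top0.png

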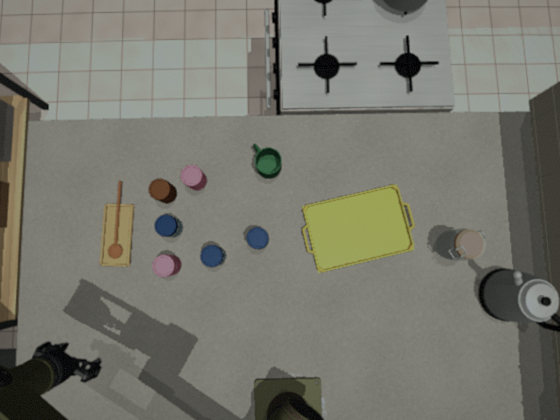

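The top view shows navy lids at about (167,225), (212,255) and (257,237). The tray is at (358,228), the mug at (267,162), pink look-alikes at (193,177) and (166,266), and a brown one at (161,190). The spoon rest is at (117,235) and the jar at (468,243).

```bash
cat > h.py <<'E'
from rig import *
import cv2, numpy as np
def ray(n,uv):
    c=calibration(n);R=cv2.Rodrigues(c["rvec"])[0]
    x=cv2.undistortPoints(np.array([[uv]],float),c["K"],np.array([c["k1"],0,0,0,0.]))[0,0]
    return -R.T@c["tvec"], R.T@np.array([x[0],x[1],1])
def onz(n,uv,z):
    C,d=ray(n,uv); return (C+d*(z-C[2])/d[2])[:2]
def proj(n,p):
    c=calibration(n); return cv2.projectPoints(np.array([p],float),c["rvec"],c["tvec"],c["K"],np.array([c["k1"],0,0,0,0.]))[0].ravel()
def blobs(im,lo,hi,amin=60):
    m=cv2.inRange(cv2.cvtColor(im,cv2.COLOR_RGB2HSV),np.array(lo),np.array(hi))
    k,l,s,c=cv2.connectedComponentsWithStats(m)
    return [(s[i],c[i],(l==i)) for i in range(1,k) if s[i,4]>=amin]
E
python3 - <<'E'
from h import *
for n in("top","scene"):
    im=cv2.cvtColor(cv2.imread(f"pics/{n}0.png"),cv2.COLOR_BGR2RGB)
    for nm,lo,hi,z in [("blue",(105,120,30),(125,255,255),.09),("yellow",(25,150,60),(33,255,255),.018),("green",(60,100,20),(90,255,255),.085),("pink",(160,60,80),(179,255,255),.09),("brown",(3,100,20),(12,255,120),.09)]:
        for s,c,m in blobs(im,lo,hi):
            cnt=max(cv2.findContours(m.astype(np.uint8),0,2)[0],key=cv2.contourArea)
            r=cv2.minAreaRect(cnt); (ex,er)=cv2.minEnclosingCircle(cnt)
            print(n,nm,s,c.round(1),np.round(ex,1),"->",onz(n,c,z).round(4),onz(n,ex,z).round(4))
            if nm=="yellow":
                print([onz(n,p,.018).round(4).tolist() for p in cv2.boxPoints(r)])
E
```

```text
top blue [155 215  22  21 356] [165.9 225.3] [165.7 225.4] -> [0.5768 0.3555] [0.5764 0.3559]
top blue [247 228  21  20 330] [257.1 237.6] [257.3 237.4] -> [0.5333 0.0822] [0.5339 0.0818]
top blue [201 246  22  20 350] [211.4 255.5] [211.4 255.4] -> [0.4833 0.2193] [0.4837 0.2192]
top green [254 145  27  33 612] [267.4 161.8] [264.5 160. ] -> [0.7656 0.0468] [0.7716 0.0557]
top pink [181 165  26  25 178] [194.9 177.8] [194. 177.] -> [0.7197 0.2686] [0.7223 0.2713]
top pink [165 255  15  21  78] [172.8 266.4] [169.3 264.8] -> [0.4539 0.3337] [0.4589 0.3443]
top brown [149 179  27  24 292] [161.6 190.2] [162.  191.3] -> [0.6838 0.3696] [0.6803 0.3682]
scene blue [330 164  18  13 184] [338.6 170.3] [338.6 171.1] -> [0.4872 0.2183] [0.491  0.2176]
scene blue [293 175  18  14 201] [301.6 181.7] [301.5 182.6] -> [0.5378 0.0796] [0.5422 0.079 ]
scene blue [372 183  19  14 206] [380.8 189.6] [380.9 189.6] -> [0.5818 0.3559] [0.582  0.3562]
scene yellow [181 175  60  11  63] [210.6 180. ] [210.5 180. ] -> [ 0.4581 -0.2556] [ 0.4581 -0.2561]
[[0.4787, -0.3654], [0.4322, -0.1458], [0.4373, -0.145], [0.4836, -0.3642]]
scene yellow [ 164  174  100   61 3940] [213.4 204.9] [213.6 206.8] -> [ 0.5775 -0.2386] [ 0.586  -0.2373]
[[0.497, -0.4438], [0.4124, -0.0795], [0.636, -0.0486], [0.7067, -0.3849]]
scene green [283 229  28  35 772] [295.6 245.9] [298.  246.5] -> [0.8014 0.0424] [0.804  0.0501]
scene pink [367 158  19  14 198] [376.3 164.6] [376.  165.4] -> [0.4625 0.3611] [0.4665 0.3593]
scene pink [356 218  20  16 263] [365.8 225.6] [365.5 226.5] -> [0.7334 0.2784] [0.737  0.2767]
scene brown [82 26 11 26 75] [87.2 39.2] [86.  38.5] -> [-0.4116 -0.9068] [-0.4179 -0.9144]
scene brown [379 208  24  29 389] [390.  222.1] [390.3 221.9] -> [0.722  0.3614] [0.721  0.3626]
```

```bash
python3 - <<'E'
from h import *
from scipy.spatial.transform import Rotation as Ro
im=cv2.cvtColor(cv2.imread("pics/top0.png"),cv2.COLOR_BGR2RGB)
print(cv2.cvtColor(im,cv2.COLOR_RGB2HSV)[228,358])
for s,c,m in blobs(im,(22,100,60),(38,255,255),500):
    cnt=np.vstack(cv2.findContours(m.astype(np.uint8),0,2)[0]); m2=cv2.morphologyEx(m.astype(np.uint8),2,np.ones((25,25)))
    r=cv2.minAreaRect(max(cv2.findContours(m2,0,2)[0],key=cv2.contourArea))
    print(s,r,onz("top",r[0],.018),[onz("top",p,.018).round(4).tolist() for p in cv2.boxPoints(r)])
# scene: tray contour corners at z=.018 
q=get_obs()["eef_rot"];R=Ro.from_quat(np.r_[q[1:],q[0]]).as_matrix();print(R.round(3))
f=[]
for i in range(6): grab_frame("top");f.append(get_obs()["ft_force"])
print(np.mean(f,0),np.std(f,0))
E
```

```text
[ 33 120 162]
[ 302  185  113   87 6900] ((357.6937561035156, 227.65145874023438), (68.47412109375, 100.61138153076172), 76.67547607421875) [ 0.56057839 -0.23592381] [[0.6348, -0.0561], [0.7034, -0.3769], [0.4868, -0.4147], [0.422, -0.0995]]
[[-0.001  0.429  0.903]
 [-0.002  0.903 -0.429]
 [-1.    -0.002 -0.   ]]
[ 0.1157419   0.23003896 -0.37236897] [0.35904102 0.34056067 0.35112304]
```

jog_arm(steps=[0, 0, 0.445, 0.331, -0.163, -0.05, 0, 0, 0, 0.445, 0.331, -0.163, -0.05, 0, 0, 0, 0.445, 0.331, -0.163, -0.05, 0, 0, 0, 0.445, 0.331, -0.163, -0.05, 0, 0, 0, 0.445, 0.331, -0.163, -0.05, 0, 0, 0, 0.445, 0.331, -0.163, -0.05, 0, 0, 0, 0.445, 0.331, -0.163, -0.05, 0, 0, 0, 0.445, 0.331, -0.163, -0.05, 0, 0, 0, 0.445, 0.331, -0.163, -0.05, 0, 0, 0, 0.445, 0.331, -0.163, -0.05, 0, 0, 0, 0.445, 0.331, -0.163, -0.05, 0, 0, 0, 0.445, 0.331, -0.163, -0.05, 0], squeeze=40)

```text
time: 1.4
ee_pos: [0.5775, 0.356, 0.1808]
eef_rot: [0.706, 0.0, 0.708, -0.0]
ft_force: [-0.2, 0.4, -0.7]
grip_width: 0.0854
```

jog_arm(steps=[0, 0, 0, 0, 0, -0.03, 0, 0, 0, 0, 0, 0, -0.06, 0, 0, 0, 0, 0, 0, -0.09, 0, 0, 0, 0, 0, 0, -0.12, 0, 0, 0, 0, 0, 0, -0.138, 0, 0, 0, 0, 0, 0, -0.138, 0])

```text
time: 1.9
ee_pos: [0.5724, 0.356, 0.0391]
eef_rot: [0.704, -0.003, 0.71, -0.0]
ft_force: [-1.4, -0.3, -1.1]
grip_width: 0.0851
```

```bash
python3 - <<'E'
from h import *
f=[]
for i in range(8): im=grab_frame("scene");f.append(get_obs()["ft_force"])
print(np.mean(f,0),np.std(f,0))
cv2.imwrite("pics/s1.png",cv2.resize(cv2.cvtColor(im,cv2.COLOR_RGB2BGR)[110:270,280:480],None,fx=3,fy=3))
E
```

```text
[-0.18781929 -0.05553145  0.26387064] [0.60261987 0.54795366 0.37726631]
```

View pics/s1.png

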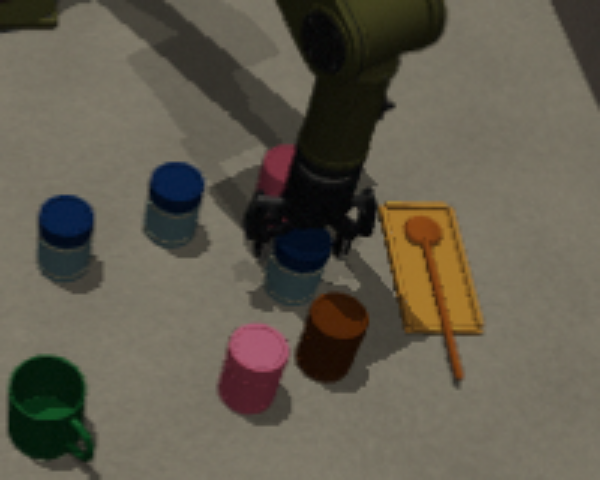

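The crop shows the open fingers straddling the leftmost tin at about (300,250), clear of the pink and brown cans. Next I close and lift.

jog_arm(steps=[0, 0, 0, 0, 0, 0, 1, 0, 0, 0, 0, 0, 0, 1, 0, 0, 0, 0, 0, 0, 1, 0, 0, 0, 0, 0, 0, 1, 0, 0, 0, 0, 0, 0, 1, 0, 0, 0, 0, 0, 0, 1, 0, 0, 0, 0, 0, 0, 1, 0, 0, 0, 0, 0, 0, 1])

```text
time: 2.97
ee_pos: [0.5786, 0.3566, 0.0444]
eef_rot: [0.708, 0.0, 0.707, 0.001]
ft_force: [-0.6, -0.4, 5.4]
grip_width: 0.0654
```

jog_arm(steps=[0, 0, 0, 0, 0, 0.008, 1, 0, 0, 0, 0, 0, 0.02, 1, 0, 0, 0, 0, 0, 0.035, 1, 0, 0, 0, 0, 0, 0.05, 1, 0, 0, 0, 0, 0, 0.06, 1, 0, 0, 0, 0, 0, 0.06, 1, 0, 0, 0, 0, 0, 0.06, 1])

```text
time: 3.55
ee_pos: [0.5783, 0.3565, 0.1042]
eef_rot: [0.708, -0.0, 0.707, 0.001]
ft_force: [-0.1, 0.2, -1.4]
grip_width: 0.0651
```

```bash
cat >> h.py <<'E'
def heft(name,n=16):
    f=[];t=[]
    for i in range(n): im=grab_frame("scene");o=get_obs();f.append(o["ft_force"]);t.append(o["tau"])
    print("F",np.mean(f,0).round(3),"sem",(np.std(f,0)/n**.5).round(3),"tau",np.mean(t,0).round(2),"width",o["grip_width"],"ee",o["ee_pos"].round(4),"t",o["time"])
    cv2.imwrite(f"pics/{name}.png",cv2.cvtColor(im,cv2.COLOR_RGB2BGR))
E
python3 -c "
from h import *
heft('s2')"
```

```text
F [ 0.302 -0.135 -1.648] sem [0.138 0.113 0.124] tau [ -0.   -59.4  -23.06  -0.    -0.     0.  ] width 0.06549858880690888 ee [0.578  0.3563 0.1033] t 4.35
```

View pics/s2.png

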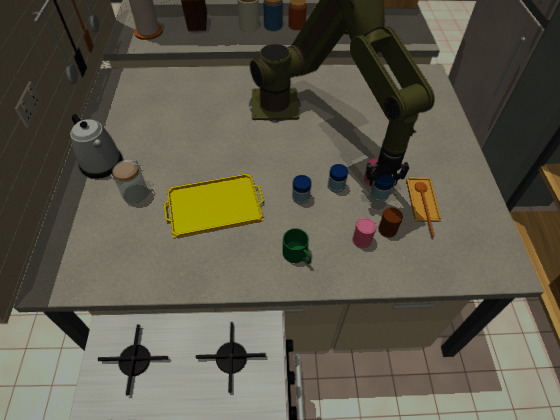

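```bash
python3 -c "
from h import *
heft('s3',40)"
```

```text
F [-0.032 -0.038 -1.437] sem [0.073 0.068 0.074] tau [  0.   -59.19 -22.99  -0.    -0.    -0.  ] width 0.0651149912981146 ee [0.5779 0.3563 0.1033] t 6.35
```

Heft reads about 1.50 ± 0.07 N, or 0.15 kg. That is below the 0.20 kg minimum for the full tin, so this one is a light tin and goes to the far spot on the tray.

jog_arm(steps=[0, 0, 0, 0, 0, 0.015, 1, 0, 0, 0, 0, 0, 0.04, 1, 0, 0, 0, 0, -0.005, 0.065, 1, 0, 0, -0.03, 0, -0.02, 0.085, 1, 0, 0, -0.06, 0, -0.04, 0.09, 1, 0, 0, -0.1, 0, -0.065, 0.09, 1, 0, 0, -0.15, 0, -0.09, 0.09, 1, 0, 0, -0.2, 0, -0.12, 0.09, 1, 0, 0, -0.25, 0, -0.15, 0.09, 1, 0, 0, -0.3, 0, -0.18, 0.09, 1, 0, 0, -0.35, 0, -0.21, 0.09, 1, 0, 0, -0.4, 0, -0.24, 0.09, 1])

```text
time: 7.35
ee_pos: [0.5777, 0.1149, 0.1935]
eef_rot: [0.693, 0.141, 0.693, -0.141]
ft_force: [0.4, -0.2, -2.7]
grip_width: 0.0652
```

jog_arm(steps=[0, 0, -0.03, 0, -0.03, 0, 1, 0, 0, -0.06, 0, -0.06, 0, 1, 0, 0, -0.09, 0, -0.09, 0, 1, 0, 0, -0.12, 0, -0.12, 0, 1, 0, 0, -0.15, 0, -0.15, 0, 1, 0, 0, -0.18, 0, -0.18, 0, 1, 0, 0, -0.2, 0, -0.21, 0, 1, 0, 0, -0.2, 0, -0.24, 0, 1, 0, 0, -0.2, 0, -0.27, 0, 1, 0, 0, -0.2, 0, -0.3, 0, 1, 0, 0, -0.2, 0, -0.33, 0, 1, 0, 0, -0.2, 0, -0.36, 0, 1])

```text
time: 8.35
ee_pos: [0.5777, -0.2452, 0.1934]
eef_rot: [0.676, 0.209, 0.676, -0.209]
ft_force: [-0.2, -0.3, -1.3]
grip_width: 0.0654
```

jog_arm(steps=[0, 0, 0, 0, -0.025, 0, 1, 0, 0, 0, 0, -0.045, 0, 1, 0, 0, 0, 0, -0.06, -0.01, 1, 0, 0, 0, 0, -0.061, -0.03, 1, 0, 0, 0, 0, -0.061, -0.05, 1, 0, 0, 0, 0, -0.061, -0.07, 1, 0, 0, 0, 0, -0.061, -0.09, 1, 0, 0, 0, 0, -0.061, -0.105, 1, 0, 0, 0, 0, -0.061, -0.105, 1, 0, 0, 0, 0, -0.061, -0.105, 1])

```text
time: 9.18
ee_pos: [0.577, -0.3038, 0.0868]
eef_rot: [0.675, 0.209, 0.677, -0.208]
ft_force: [-1.2, -0.4, -0.9]
grip_width: 0.0654
```

```bash
python3 -c "
from h import *
heft('s4',3)
cv2.imwrite('pics/s4b.png',cv2.resize(cv2.imread('pics/s4.png')[100:260,100:360],None,fx=3,fy=3))"
```

```text
F [ 0.548  0.294 -0.612] sem [0.304 0.178 0.082] tau [-1.000e-02 -5.600e+01 -2.117e+01  0.000e+00  7.000e-02 -0.000e+00] width 0.06514322507817526 ee [ 0.5789 -0.3051  0.0895] t 9.3333
```

View pics/s4b.png

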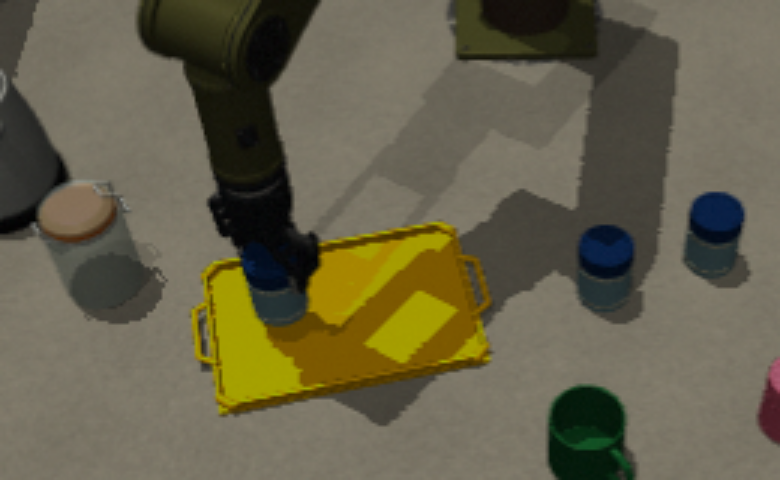

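The tin hangs over the tray's left part at about (275,290) in the crop, with its underside about 45 mm up. Lowering it.

jog_arm(steps=[0, 0, 0, 0, 0, -0.012, 1, 0, 0, 0, 0, 0, -0.022, 1, 0, 0, 0, 0, 0, -0.03, 1, 0, 0, 0, 0, 0, -0.034, 1, 0, 0, 0, 0, 0, -0.037, 1, 0, 0, 0, 0, 0, -0.038, 1, 0, 0, 0, 0, 0, -0.039, 1, 0, 0, 0, 0, 0, -0.039, 1, 0, 0, 0, 0, 0, -0.039, 1])

```text
time: 10.08
ee_pos: [0.5784, -0.305, 0.0496]
eef_rot: [0.676, 0.208, 0.675, -0.209]
ft_force: [-0.2, 0.5, -1.4]
grip_width: 0.0653
```

```bash
python3 -c "
from h import *
heft('s5',8)"
```

```text
F [ 0.14  -0.037 -1.047] sem [0.152 0.138 0.125] tau [ 4.000e-02 -5.768e+01 -1.991e+01 -1.000e-02  1.000e-01 -1.000e-02] width 0.06524693116036104 ee [ 0.5783 -0.3049  0.0495] t 10.4833
```

jog_arm(steps=[0, 0, 0, 0, 0, -0.0005, 1, 0, 0, 0, 0, 0, -0.001, 1, 0, 0, 0, 0, 0, -0.001, 1])

```text
time: 10.73
ee_pos: [0.5783, -0.305, 0.0495]
eef_rot: [0.676, 0.208, 0.675, -0.209]
ft_force: [-1.7, 0.5, 5.3]
grip_width: 0.0653
```

```bash
python3 -c "
from h import *
heft('s5',8)"
```

```text
F [-1.199 -0.055  5.105] sem [0.124 0.115 0.192] tau [ 1.600e-01 -5.387e+01 -1.895e+01 -2.000e-02 -3.500e-01  1.000e-02] width 0.06489602940688648 ee [ 0.5783 -0.305   0.0494] t 11.1333
```

jog_arm(steps=[0, 0, 0, 0, 0, 0.0006, 1, 0, 0, 0, 0, 0, 0.0006, 0, 0, 0, 0, 0, 0, 0.0006, 0, 0, 0, 0, 0, 0, 0.0006, 0, 0, 0, 0, 0, 0, 0.0006, 0, 0, 0, 0, 0, 0, 0.0006, 0, 0, 0, 0, 0, 0, 0.0006, 0])

```text
time: 11.72
ee_pos: [0.5778, -0.3047, 0.0487]
eef_rot: [0.676, 0.209, 0.676, -0.209]
ft_force: [0.4, -0.1, -0.2]
grip_width: 0.0853
```

jog_arm(steps=[0, 0, 0, 0, 0, 0.015, 0, 0, 0, 0, 0, 0, 0.04, 0, 0, 0, 0, 0, 0, 0.08, 0, 0, 0, 0, 0, 0, 0.12, 0, 0, 0, 0, 0, 0, 0.13, 0, 0, 0, 0, 0.03, 0.13, 0, 0, 0, 0, 0, 0.07, 0.13, 0, 0, 0, 0, 0, 0.11, 0.13, 0, 0, 0, 0, 0, 0.15, 0.13, 0, 0, 0, 0, 0, 0.19, 0.13, 0, 0, 0, 0, 0, 0.21, 0.13, 0, 0, 0, 0, 0, 0.21, 0.13, 0])

```text
$.steps: bad value
```

```bash
python3 -c "
from h import *
heft('s6',12)
im=grab_frame('top');cv2.imwrite('pics/t6.png',cv2.cvtColor(im,cv2.COLOR_RGB2BGR))
for s,c,m in blobs(im,(105,120,30),(125,255,255),100): print(s,onz('top',c,.09),onz('top',c,.095))
"
```

```text
F [-0.02   0.028  0.084] sem [0.139 0.105 0.094] tau [  0.   -57.1  -19.78  -0.     0.     0.  ] width 0.08521403046694395 ee [ 0.5779 -0.3047  0.0489] t 12.3167
[247 228  21  21 332] [0.53295908 0.08211811] [0.53273262 0.08185629]
[201 246  22  20 347] [0.48350372 0.21910034] [0.48348921 0.21825145]
```

View pics/t6.png

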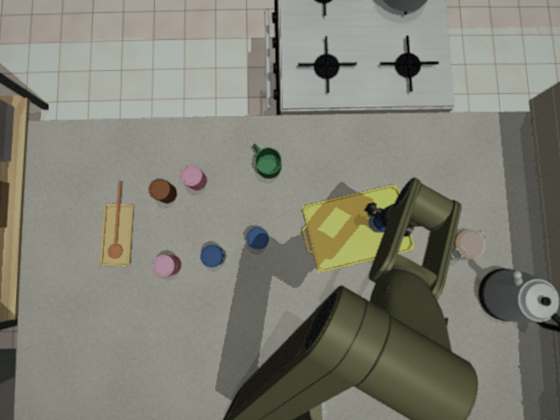

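View pics/s6.png

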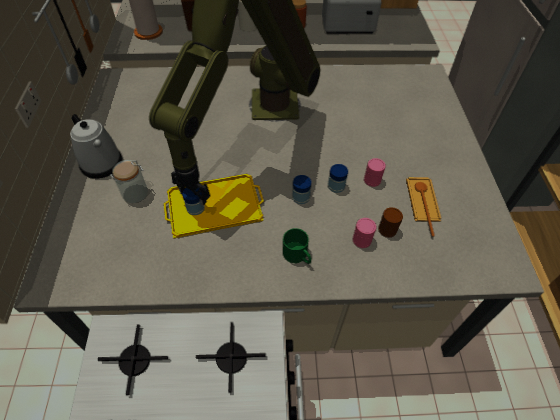

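The tin stands on the tray at about (375,222) in the top view, and the jaws are open with an empty-gripper baseline of about 0.08 N. Now to the tin nearest the tray.

jog_arm(steps=[0, 0, 0, 0, 0, 0.015, 0, 0, 0, 0, 0, 0, 0.04, 0, 0, 0, 0, 0, 0, 0.08, 0, 0, 0, 0, 0, 0, 0.12, 0, 0, 0, 0, 0, 0.02, 0.13, 0, 0, 0, 0, -0.005, 0.06, 0.13, 0, 0, 0, 0, -0.01, 0.1, 0.13, 0, 0, 0, 0, -0.015, 0.14, 0.13, 0, 0, 0, 0, -0.02, 0.18, 0.13, 0, 0, 0, 0, -0.025, 0.22, 0.13, 0, 0, 0, 0, -0.03, 0.26, 0.13, 0, 0, 0, 0, -0.035, 0.3, 0.13, 0])

```text
time: 13.37
ee_pos: [0.5423, -0.003, 0.1791]
eef_rot: [0.676, 0.209, 0.675, -0.209]
ft_force: [0.9, 0.3, -0.1]
grip_width: 0.0851
```

jog_arm(steps=[0, 0, 0, -0.004, 0.035, 0, 0, 0, 0, 0, -0.008, 0.07, 0, 0, 0, 0, 0, -0.009, 0.086, 0, 0, 0, 0, 0, -0.009, 0.086, 0, 0, 0, 0, 0, -0.009, 0.086, 0, 0])

```text
time: 13.78
ee_pos: [0.5338, 0.0821, 0.179]
eef_rot: [0.676, 0.208, 0.676, -0.208]
ft_force: [-0.5, -0.4, -0.4]
grip_width: 0.0852
```

Measured z is 0.179 and the target is 0.0444, so I go down 0.135, close and lift 60 mm.

jog_arm(steps=[0, 0, 0, 0, 0, -0.03, 0, 0, 0, 0, 0, 0, -0.06, 0, 0, 0, 0, 0, 0, -0.09, 0, 0, 0, 0, 0, 0, -0.115, 0, 0, 0, 0, 0, 0, -0.13, 0, 0, 0, 0, 0, 0, -0.135, 0, 0, 0, 0, 0, 0, -0.135, 0, 0, 0, 0, 0, 0, -0.135, 0])

```text
time: 14.45
ee_pos: [0.5346, 0.0804, 0.0443]
eef_rot: [0.676, 0.209, 0.675, -0.209]
ft_force: [0.3, 0.3, 0.2]
grip_width: 0.0856
```

jog_arm(steps=[0, 0, 0, 0, 0, 0, 1, 0, 0, 0, 0, 0, 0, 1, 0, 0, 0, 0, 0, 0, 1, 0, 0, 0, 0, 0, 0, 1, 0, 0, 0, 0, 0, 0, 1, 0, 0, 0, 0, 0, 0, 1, 0, 0, 0, 0, 0, 0, 1, 0, 0, 0, 0, 0, 0, 1])

```text
time: 15.12
ee_pos: [0.5353, 0.0812, 0.0455]
eef_rot: [0.677, 0.209, 0.674, -0.208]
ft_force: [-0.3, -1.0, 6.8]
grip_width: 0.0649
```

jog_arm(steps=[0, 0, 0, 0, 0, 0.008, 1, 0, 0, 0, 0, 0, 0.02, 1, 0, 0, 0, 0, 0, 0.035, 1, 0, 0, 0, 0, 0, 0.05, 1, 0, 0, 0, 0, 0, 0.06, 1, 0, 0, 0, 0, 0, 0.06, 1, 0, 0, 0, 0, 0, 0.06, 1])

```text
time: 15.7
ee_pos: [0.534, 0.0814, 0.1043]
eef_rot: [0.676, 0.209, 0.675, -0.208]
ft_force: [-0.4, -0.2, -3.6]
grip_width: 0.0652
```

```bash
python3 -c "
from h import *
heft('s7',40)"
```

```text
F [-0.058 -0.171 -3.623] sem [0.064 0.077 0.066] tau [  0.   -47.31 -20.64  -0.    -0.    -0.  ] width 0.065409064088233 ee [0.5339 0.0813 0.1039] t 17.7
```

View pics/s7.png

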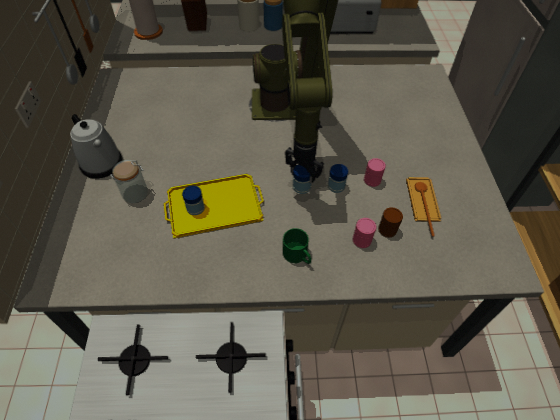

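This tin weighs about 3.62 N (0.37 kg), more than either light tin can be, so it is the full one. The first tin stands on the tray at about (193,200). I set the full tin back where it was.

jog_arm(steps=[0, 0, 0, 0, 0, -0.015, 1, 0, 0, 0, 0, 0, -0.03, 1, 0, 0, 0, 0, 0, -0.042, 1, 0, 0, 0, 0, 0, -0.05, 1, 0, 0, 0, 0, 0, -0.055, 1, 0, 0, 0, 0, 0, -0.057, 1, 0, 0, 0, 0, 0, -0.058, 1, 0, 0, 0, 0, 0, -0.058, 1, 0, 0, 0, 0, 0, -0.059, 1, 0, 0, 0, 0, 0, -0.059, 1])

```text
time: 18.53
ee_pos: [0.5346, 0.0814, 0.0456]
eef_rot: [0.676, 0.209, 0.675, -0.208]
ft_force: [-0.1, 0.9, -2.7]
grip_width: 0.0651
```

```bash
python3 -c "
from h import *
heft('s8',6)"
```

```text
F [-0.249  0.186  0.03 ] sem [0.284 0.173 0.608] tau [-2.000e-01 -4.717e+01 -1.646e+01 -5.000e-02  3.000e-02  0.000e+00] width 0.06511979202616129 ee [0.5346 0.0814 0.0455] t 18.8333
```

jog_arm(steps=[0, 0, 0, 0, 0, 0, 0, 0, 0, 0, 0, 0, 0, 0, 0, 0, 0, 0, 0, 0, 0, 0, 0, 0, 0, 0, 0, 0, 0, 0, 0, 0, 0, 0, 0, 0, 0, 0, 0, 0, 0, 0])

```text
time: 19.33
ee_pos: [0.5339, 0.0813, 0.0449]
eef_rot: [0.676, 0.209, 0.676, -0.209]
ft_force: [-0.7, -0.4, 0.4]
grip_width: 0.0853
```

jog_arm(steps=[0, 0, 0, 0, 0, 0.015, 0, 0, 0, 0, 0, 0, 0.04, 0, 0, 0, 0, 0, 0, 0.08, 0, 0, 0, 0, 0, 0, 0.115, 0, 0, 0, 0, -0.01, 0.03, 0.12, 0, 0, 0, 0, -0.022, 0.06, 0.12, 0, 0, 0, 0, -0.036, 0.1, 0.12, 0, 0, 0, 0, -0.05, 0.137, 0.12, 0, 0, 0, 0, -0.05, 0.137, 0.12, 0, 0, 0, 0, -0.05, 0.137, 0.12, 0, 0, 0, 0, -0.05, 0.137, 0.12, 0])

```text
time: 20.25
ee_pos: [0.4838, 0.2182, 0.1648]
eef_rot: [0.676, 0.208, 0.676, -0.208]
ft_force: [-0.3, -1.2, -1.0]
grip_width: 0.0855
```

```bash
python3 -c "
from h import *
heft('s9',4)
im=grab_frame('top');cv2.imwrite('pics/t9.png',cv2.cvtColor(im,cv2.COLOR_RGB2BGR))
for s,c,m in blobs(im,(105,120,30),(125,255,255),60): print(s,onz('top',c,.09),onz('top',c,.095))
"
```

```text
F [-0.221  0.062  0.409] sem [0.18  0.167 0.265] tau [ 5.700e-01 -4.289e+01 -2.223e+01  4.000e-02  1.000e-02 -0.000e+00] width 0.08559127495213839 ee [0.4845 0.217  0.1648] t 20.45
[374 211  21  20 330] [ 0.57632025 -0.30194147] [ 0.57590795 -0.30055731]
[247 228  21  21 331] [0.53284541 0.08255256] [0.53261944 0.08228888]
[209 246  14  16 120] [0.49325938 0.20489421] [0.49320306 0.20410619]
```

View pics/s9.png

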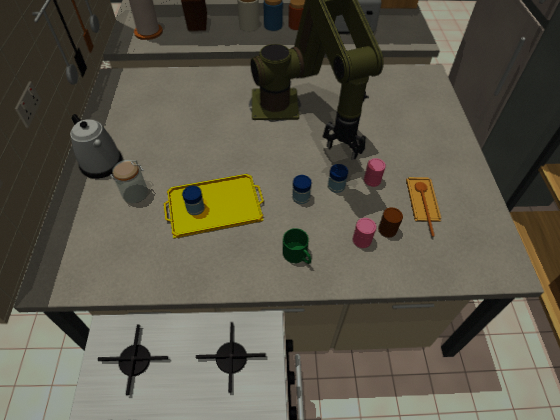

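The full tin is back at (301,188) upright. The gripper is above the middle tin at (338,178). Grasping it.

jog_arm(steps=[0, 0, 0, 0, 0, -0.03, 0, 0, 0, 0, 0, 0, -0.06, 0, 0, 0, 0, 0, 0, -0.09, 0, 0, 0, 0, 0, 0, -0.11, 0, 0, 0, 0, 0, 0, -0.12, 0, 0, 0, 0, 0, 0, -0.12, 0, 0, 0, 0, 0, 0, -0.12, 0])

```text
time: 21.08
ee_pos: [0.4843, 0.2178, 0.0449]
eef_rot: [0.675, 0.209, 0.676, -0.209]
ft_force: [0.8, 0.5, 0.3]
grip_width: 0.0855
```

jog_arm(steps=[0, 0, 0, 0, 0, 0, 1, 0, 0, 0, 0, 0, 0, 1, 0, 0, 0, 0, 0, 0, 1, 0, 0, 0, 0, 0, 0, 1, 0, 0, 0, 0, 0, 0, 1, 0, 0, 0, 0, 0, 0, 1, 0, 0, 0, 0, 0, 0, 1, 0, 0, 0, 0, 0, 0, 1])

```text
time: 21.75
ee_pos: [0.4854, 0.2187, 0.0466]
eef_rot: [0.677, 0.209, 0.675, -0.208]
ft_force: [0.5, -0.9, 6.4]
grip_width: 0.0654
```

jog_arm(steps=[0, 0, 0, 0, 0, 0.008, 1, 0, 0, 0, 0, 0, 0.02, 1, 0, 0, 0, 0, 0, 0.035, 1, 0, 0, 0, 0, 0, 0.055, 1, 0, 0, 0, 0, 0, 0.08, 1, 0, 0, 0, 0, 0, 0.11, 1, 0, 0, 0, 0, 0, 0.14, 1, 0, 0, 0, 0, 0, 0.15, 1, 0, 0, 0, 0, 0, 0.15, 1, 0, 0, 0, 0, 0, 0.15, 1])

```text
time: 22.58
ee_pos: [0.4835, 0.2182, 0.1949]
eef_rot: [0.676, 0.209, 0.676, -0.208]
ft_force: [-0.3, -0.3, -1.7]
grip_width: 0.0653
```

```bash
python3 -c "
from h import *
heft('s10',30)"
```

```text
F [-0.079  0.159 -1.75 ] sem [0.104 0.102 0.122] tau [  0.   -43.15 -24.15   0.     0.    -0.  ] width 0.06517800534385955 ee [0.4839 0.2183 0.1949] t 24.0833
```

This one weighs 1.75 N (0.18 kg), so it is light. It goes to the tray at (0.548, -0.167).

jog_arm(steps=[0, 0, 0, 0.003, -0.015, 0, 1, 0, 0, 0, 0.007, -0.04, 0, 1, 0, 0, 0, 0.012, -0.07, 0, 1, 0, 0, 0, 0.017, -0.1, 0, 1, 0, 0, 0, 0.022, -0.13, 0, 1, 0, 0, 0, 0.027, -0.16, 0, 1, 0, 0, 0, 0.032, -0.19, 0, 1, 0, 0, 0, 0.037, -0.22, 0, 1, 0, 0, 0, 0.042, -0.25, 0, 1, 0, 0, 0, 0.047, -0.28, 0, 1, 0, 0, 0, 0.052, -0.31, 0, 1, 0, 0, 0, 0.057, -0.34, 0, 1])

```text
time: 25.08
ee_pos: [0.541, -0.1232, 0.195]
eef_rot: [0.676, 0.209, 0.676, -0.209]
ft_force: [0.3, 0.2, -2.2]
grip_width: 0.0649
```

jog_arm(steps=[0, 0, 0, 0.004, -0.025, 0, 1, 0, 0, 0, 0.007, -0.04, 0, 1, 0, 0, 0, 0.007, -0.045, -0.01, 1, 0, 0, 0, 0.007, -0.045, -0.03, 1, 0, 0, 0, 0.007, -0.045, -0.055, 1, 0, 0, 0, 0.007, -0.045, -0.08, 1, 0, 0, 0, 0.007, -0.045, -0.105, 1, 0, 0, 0, 0.007, -0.045, -0.122, 1, 0, 0, 0, 0.007, -0.045, -0.132, 1, 0, 0, 0, 0.007, -0.045, -0.138, 1, 0, 0, 0, 0.007, -0.045, -0.14, 1, 0, 0, 0, 0.007, -0.045, -0.14, 1])

```text
time: 26.08
ee_pos: [0.5482, -0.1663, 0.0549]
eef_rot: [0.676, 0.208, 0.676, -0.208]
ft_force: [-0.3, 0.5, -1.7]
grip_width: 0.065
```

```bash
python3 -c "
from h import *
heft('s11',5)"
```

```text
F [ 0.181 -0.377 -2.054] sem [0.221 0.149 0.203] tau [ 6.000e-02 -5.024e+01 -1.818e+01  1.000e-02  1.000e-02  0.000e+00] width 0.06505751688929122 ee [ 0.5487 -0.167   0.056 ] t 26.3333
```

View pics/s11.png

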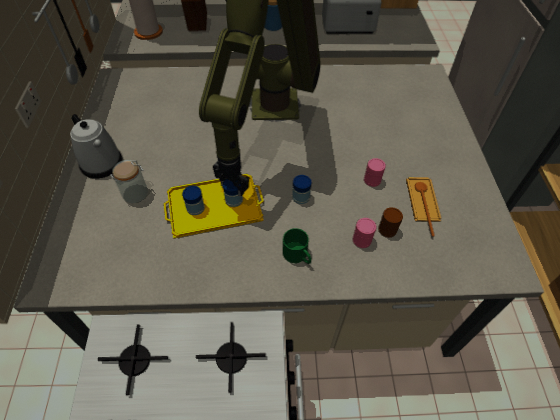

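The second tin hangs just above the tray at about (233,193), clear of the first at (193,200). It needs about 4 mm more.

jog_arm(steps=[0, 0, 0, 0, 0, -0.001, 1, 0, 0, 0, 0, 0, -0.002, 1, 0, 0, 0, 0, 0, -0.003, 1, 0, 0, 0, 0, 0, -0.003, 1, 0, 0, 0, 0, 0, -0.003, 1])

```text
time: 26.75
ee_pos: [0.5478, -0.1667, 0.0518]
eef_rot: [0.676, 0.209, 0.676, -0.209]
ft_force: [-0.2, 0.7, -2.2]
grip_width: 0.0653
```

```bash
python3 -c "
from h import *
heft('s12',5)"
```

```text
F [ 0.275  0.123 -2.303] sem [0.243 0.15  0.154] tau [-0.000e+00 -5.082e+01 -1.818e+01 -0.000e+00  1.000e-02  0.000e+00] width 0.06540641383928678 ee [ 0.5479 -0.1667  0.0519] t 27.0
```

jog_arm(steps=[0, 0, 0, 0, 0, -0.0005, 1, 0, 0, 0, 0, 0, -0.001, 1, 0, 0, 0, 0, 0, -0.001, 1, 0, 0, 0, 0, 0, -0.001, 1])

```text
time: 27.33
ee_pos: [0.548, -0.1667, 0.0516]
eef_rot: [0.676, 0.209, 0.675, -0.209]
ft_force: [-1.0, 0.3, 6.2]
grip_width: 0.065
```

```bash
python3 -c "
from h import *
heft('s13',5)"
```

```text
F [-1.9    0.664  5.909] sem [0.158 0.237 0.187] tau [-1.900e-01 -4.687e+01 -1.753e+01  3.000e-02 -6.900e-01 -4.000e-02] width 0.06472135347612455 ee [ 0.548  -0.1667  0.0516] t 27.5833
```

Contact. I ease back 0.6 mm, open, then go up and over to the full tin at (0.534, 0.0815): delta (-0.014, 0.248).

jog_arm(steps=[0, 0, 0, 0, 0, 0.0006, 1, 0, 0, 0, 0, 0, 0.0006, 0, 0, 0, 0, 0, 0, 0.0006, 0, 0, 0, 0, 0, 0, 0.0006, 0, 0, 0, 0, 0, 0, 0.0006, 0, 0, 0, 0, 0, 0, 0.0006, 0, 0, 0, 0, 0, 0, 0.0006, 0])

```text
time: 28.17
ee_pos: [0.548, -0.1667, 0.0514]
eef_rot: [0.676, 0.209, 0.676, -0.209]
ft_force: [-0.1, 0.1, -0.0]
grip_width: 0.0852
```

jog_arm(steps=[0, 0, 0, 0, 0, 0.015, 0, 0, 0, 0, 0, 0, 0.04, 0, 0, 0, 0, 0, 0, 0.08, 0, 0, 0, 0, 0, 0, 0.11, 0, 0, 0, 0, 0, 0.02, 0.12, 0, 0, 0, 0, -0.003, 0.06, 0.12, 0, 0, 0, 0, -0.006, 0.1, 0.12, 0, 0, 0, 0, -0.009, 0.14, 0.12, 0, 0, 0, 0, -0.012, 0.18, 0.12, 0, 0, 0, 0, -0.014, 0.22, 0.12, 0, 0, 0, 0, -0.014, 0.248, 0.12, 0, 0, 0, 0, -0.014, 0.248, 0.12, 0])

```text
time: 29.17
ee_pos: [0.5334, 0.0864, 0.1716]
eef_rot: [0.676, 0.208, 0.676, -0.206]
ft_force: [0.6, 0.6, 0.3]
grip_width: 0.085
```

```bash
python3 -c "
from h import *
heft('s14',4)
im=grab_frame('top');cv2.imwrite('pics/t14.png',cv2.cvtColor(im,cv2.COLOR_RGB2BGR))
for s,c,m in blobs(im,(105,120,30),(125,255,255),60): print(s,onz('top',c,.09),onz('top',c,.095))
"
```

```text
F [-0.431 -0.042  0.007] sem [0.135 0.112 0.364] tau [  1.1  -43.61 -22.69   0.18  -0.     0.06] width 0.0857677895350615 ee [0.5339 0.0807 0.1714] t 29.3667
[373 211  22  20 334] [ 0.57609908 -0.3017009 ] [ 0.57568773 -0.30031777]
[328 222  21  20 271] [ 0.54620372 -0.16251249] [ 0.54592049 -0.16172589]
```

View pics/s14.png

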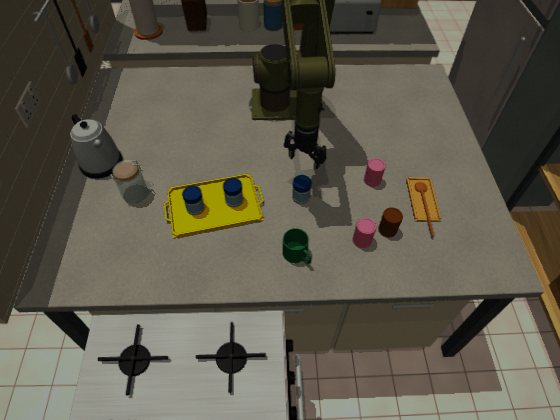

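Both light tins stand on the tray at (193,200) and (233,193), and the gripper is over the full tin at (301,188). I grip it again and lift.

jog_arm(steps=[0, 0, 0, 0, 0, -0.03, 0, 0, 0, 0, 0, 0, -0.06, 0, 0, 0, 0, 0, 0, -0.09, 0, 0, 0, 0, 0, 0, -0.115, 0, 0, 0, 0, 0, 0, -0.1265, 0, 0, 0, 0, 0, 0, -0.1265, 0, 0, 0, 0, 0, 0, -0.1265, 0])

```text
time: 30.0
ee_pos: [0.5337, 0.08, 0.0444]
eef_rot: [0.675, 0.209, 0.676, -0.21]
ft_force: [-0.6, -0.5, -0.3]
grip_width: 0.0852
```

jog_arm(steps=[0, 0, 0, 0, 0, 0, 1, 0, 0, 0, 0, 0, 0, 1, 0, 0, 0, 0, 0, 0, 1, 0, 0, 0, 0, 0, 0, 1, 0, 0, 0, 0, 0, 0, 1, 0, 0, 0, 0, 0, 0, 1, 0, 0, 0, 0, 0, 0, 1, 0, 0, 0, 0, 0, 0, 1])

```text
time: 30.67
ee_pos: [0.5354, 0.081, 0.0465]
eef_rot: [0.677, 0.209, 0.674, -0.208]
ft_force: [-0.0, -2.3, 5.9]
grip_width: 0.0649
```

jog_arm(steps=[0, 0, 0, 0, 0, 0.008, 1, 0, 0, 0, 0, 0, 0.02, 1, 0, 0, 0, 0, 0, 0.04, 1, 0, 0, 0, 0, 0, 0.065, 1, 0, 0, 0, 0, 0, 0.09, 1, 0, 0, 0, 0, 0, 0.115, 1, 0, 0, 0, 0, 0, 0.135, 1, 0, 0, 0, 0, 0, 0.145, 1, 0, 0, 0, 0, 0, 0.15, 1, 0, 0, 0, 0, 0, 0.15, 1, 0, 0, 0, 0, 0, 0.15, 1, 0, 0, 0, 0, 0, 0.15, 1])

```text
time: 31.67
ee_pos: [0.5326, 0.0813, 0.1934]
eef_rot: [0.674, 0.208, 0.677, -0.209]
ft_force: [0.7, 0.4, -3.7]
grip_width: 0.0653
```

```bash
python3 -c "
from h import *
heft('s15',16)
im=grab_frame('top')
for s,c,m in blobs(im,(105,120,30),(125,255,255),60): print(s,onz('top',c,.095))
a=cv2.imread('pics/s15.png');b=cv2.imread('pics/scene0.png')
cv2.imwrite('pics/s15b.png',cv2.resize(a[80:260,100:400],None,fx=2.6,fy=2.6))
"
```

```text
F [ 0.103  0.048 -3.368] sem [0.163 0.098 0.137] tau [ 0.000e+00 -4.496e+01 -2.483e+01  0.000e+00  1.000e-02 -0.000e+00] width 0.06519270643435042 ee [0.5339 0.0813 0.1951] t 32.4667
[374 211  21  20 333] [ 0.5761142  -0.30057744]
[328 222  21  20 271] [ 0.54591141 -0.16119341]
```

View pics/s15b.png

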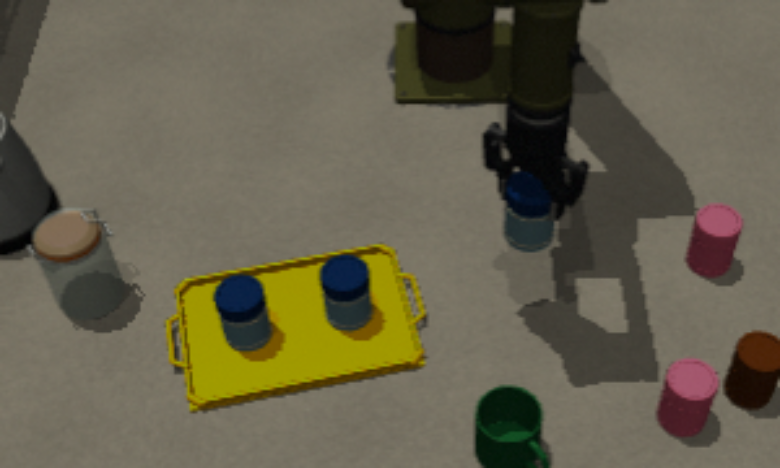

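The crop shows both light tins upright on the tray at (244,313) and (346,292), and the full tin held upright in the air at (528,212). The jar and mug have not moved.

```bash
python3 -c "
from rig import *
print(hand_in())"
```

```text
the job is handed in; nothing more can be done
None
```

I hefted all three tins and found the full one: the tin that stood nearest the tray, about 3.6 N (0.37 kg). The other two came out at about 1.5 N and 1.75 N. Both lighter tins were lowered to contact on the yellow tray and released, and I handed in at about 32.5 s still holding the full tin.

**Last checks:**
- **Full tin:** held upright and still, underside about 15 cm above the worktop, with the wrist force reading its weight (-3.4 ± 0.14 N).
- **Light tins:** in the last pictures both stood upright on the tray. Their measured positions had not changed after release.
- **Jar, mug and spoon rest:** the jar and mug looked unmoved in the last picture. I did not measure any of the three against their start positions, and the spoon rest was outside that last crop.

The force readings were noisy, about 0.35 to 0.6 N per sample, so I averaged many of them. The two hefts of the full tin, -3.62 and -3.37 N, differ by about as much as that noise allows. No check failed. One move call was refused because I mistyped a row, and nothing moved.

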